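# Tighten a trolling reel's lock ring with a pin spanner

## Robot

A 6-joint arm with a two-finger parallel gripper is mounted at the origin on the work surface. World frame = base frame: x ahead of the robot, y to its left, z up, the work surface at z = 0. Lengths are in m, angles in rad, forces in N, time in s.
With the tool pointing down it reaches from about 0.275 to 0.875 m from the base axis. Payload 12.5 kg.
Tool frame: the origin (TCP) lies midway between the tips of the shut fingers; the grasp point (between the pads) lies 19 mm behind it (env.tcp_to_grasp is the distance from the TCP to the grasp point, in m); z points along the fingers, y is the line along which they close (so a half turn about z gives the same grasp; the last joint's range is limited). The gripper opens to 85 mm and grips with 20 to 120 N. Pads are 22 mm wide; open, the fingers measure 114 mm over their backs; the gripper's body (76 mm by 85 mm) begins 54 mm behind the grasp point. The pads swing forward as they close: fully open they stand 13 mm farther back than shut.
Start: joints at [-1.223, 0.351, 1.652, -0, 1.139, -0.085], TCP at [0.231, -0.499, 0.231] pointing down, gripper open.
Joint ranges: [-2.75, 2.75], [-0.79, 2.1], [0.01, 2.65], [-1.57, 4.71], [0.07, 3.14], [-2.87, 2.87]. Speed limits (rad/s): [2.22, 2.22, 2.79, 3.14, 3.14, 3.14].

## Interface

Orientations are given as a unit quaternion [w, x, y, z].
In Python, from rig import env gives the robot as it stands.
- The arm moves only by the tool step_arm, never from a script. Its argument "series" is a list of rows, each an object with "gripper": the finger opening in cm, from 0 to 8.54; "travel": the shift along the world's x, y, z in cm, a list of three; "twist": the turn, a rotation vector about the world's x, y, z in rad, a list of three. In form: [{"gripper": gripper, "travel": [x, y, z], "twist": [ax, ay, az]}, ...]. A call has 1 to 12 rows; each row shifts and turns the commanded pose from where the row before left it; what a row does not reach is not made up. A row lasts 1/8 s, in which the tool goes at most 62.5 mm and 10.7 degrees, less where a joint would pass 70% of its speed; a pose out of reach is approached as far as the arm can. A call is refused whole if a number of a shift passes 6.25 or a number of a turn 0.188, either way. A call with a gripper value outside its range is refused whole. The fingers move at their own pace and stop on an object; the grip force is fixed at half the most. Time passes only in rows, so rows that do not move let the fingers close. It gives the time, the measured TCP pose, the force, the opening and the grip force at its end, in the units of the state.
- env.observe(): the state, without advancing time (a new reading comes with each control period).
- env.grab_frame(name): name is "scene" or "top" or "wrist"; returns a dict with "color" (420x560x3 uint8, red, green, blue), "intrinsics" (3x3 intrinsics, pixels), "origin" and "attitude" of the camera in the world; the wrist camera has in their place "tool_from_camera" (4x4, takes a point from camera to tool coordinates, whose origin is the TCP and whose axes are the flange's). Camera axes: x right, y down, z forward; pixel columns grow to the right and rows downward; lengths in m; the calibration is good to about 2 mm. A picture is of the moment at which its call begins: read the wrist's pose just before it. There is no depth.
- env.sign_off(): hands the job in; it is judged then, once.
Trained networks look in a picture, given as the dict that the camera call returned (one of the last four; its "shot" number tells which), for a name from the list of things; names that differ only in an ending like _2 or _b are one class to them, and where a whole thing is asked for, a point or a joint stands for the part that bears it (a point fixed in the world has none). Each returns a list of dicts, best first, with "p" (0 to 1); they miss things now and then, are a little off and sometimes report something else, mostly with a low value. They report only what shows in the picture. A call takes as long as a camera call. They do not tell look-alikes from the thing itself.
- env.look_for(picture, thing): "at" ([x, y, z] in m, in world coordinates, good to about 4 mm: the middle of the surface that is visible of it).
- env.cut_out(picture, thing): "region" (420x560 bool, what is visible of it).
- env.spot_point(picture, thing): "at" ([x, y, z] in m, in world coordinates, good to about 4 mm: a listed point, or the origin of a listed thing).
The state is a dict: "time": time; "qpos": joint angles; "qvel": joint speeds; "joint_efforts": joint torques, N m; "position": TCP position; "tcp_rot": TCP orientation; "wrist_force": force on the tool from outside, world axes, zero at the start; "torque": the same for the moment, N m; "opening": finger opening in m; "gripper_force": force on a finger pad.
Only numpy, scipy, OpenCV 4.12 (cv2) and the standard library are available. Lean on these libraries where they do the work, as an engineer would, in place of code of your own. Each camera call takes 0.05 s, during which the arm holds its last target. There are 200 camera calls.

## Task

The lock ring on the bronze trolling reel has worked loose. Take the pin spanner from its pine rest, feel both prongs into the ring's two holes before you turn anything, and turn the ring clockwise (seen from above) until it comes up against its stop, without pressing hard or forcing it. Then put the spanner back in the slot of its rest as you found it, and leave the other things on the bench alone.

Things in the scene. Friction and masses are not known exactly. Their poses are not given: they have to be found in the camera images.
- reel: Bronze trolling reel, fixed, lying on its side on an oak pad 150 x 150 x 15 mm; round side plates 124 mm across, upper one's top 58 mm above the bench. Origin: on the reel's vertical axis at bench height, z up. Its brake lever (fixed) sticks out 108 mm from the axis along the reel's own -x, top 72 mm above the bench.
- ring_centre (a point): Centre of the upper face of the brass lock ring on the reel, on the reel's axis, 68 mm above the bench; axes are the reel's (it does not turn with the ring). The ring is 62 mm across; its rim, 5.5 mm wide, stands 2 mm above the face. Over 60 N in all from the prongs spoils it (1.2 N m of twist).
- hole_floor (a point): Point on the ring's axis level with the floors of its two holes (9 mm below the face). Holes: 8 mm diameter, 1 mm chamfer, opposite one another, 20 mm from the axis. The line through them, counter-clockwise from the reel's x, is at 0.45 - (joint lock_ring) + c rad; c is an unknown constant from -0.3 to 0.3, so feel for them: rub the prong tips on the face at about 5 N till they drop in.
- lock_ring (a joint): Turn of the lock ring, rad: grows clockwise seen from above, from 0 (loosest) to 0.9 (against its hard stop: tight). Starts between 0 and 0.35. It turns with a drag of about 0.25 N m and stays where it is left; prongs rubbing on the face at 5 N do not turn it.
- spanner: Steel pin spanner, loose, 0.2 to 0.32 kg. Origin midway between its two prong tips; x along the line of the prongs, z up to the grip; a half turn about z looks the same. Prongs: 6 mm diameter, 12 mm long, centres 20 mm either side of the origin along x, tips at z = 0. Crossbar 56 x 26 mm, z = 12 to 22 mm. Bottomed in the holes the origin is 9 mm below the ring's face; seated means over 5 mm.
- spanner_grip (a point): Grip point of the spanner, on its z axis 50 mm above the prong tips, in the upright grip blade: 40 mm long (spanner x), 12 mm thick (spanner y), from 22 to 72 mm above the tips. Pinch it across its thickness.
- rest_slot (a point): Middle of the slot in the spanner's pine rest, on its top face, 20 mm above the bench. The rest is fixed, 90 x 60 x 20 mm, x along the slot; slot 62 mm long, 12 mm wide, 14 mm deep. The parked spanner's crossbar lies across the slot, prongs hanging in it, its x along the slot (either way round), its origin 12 mm below this point.
- ferrule: Brass rod ferrule: upright tube, 22 mm outside diameter, 45 mm tall, origin at its foot. A bystander.
- net_gauge: Carved pine net gauge: flat stepped piece 133 mm long, 30 mm wide, 10 mm thick, lying flat. A bystander.
- lure_tin: Dull zinc lure tin, 93 x 63 x 28 mm. A bystander.
- tongs: Aluminium fish tongs, crossed arms, 170 mm long, lying flat, 12 mm high. A bystander.
Not all that is in view belongs to the job. Leave any blue or yellow look-alike of the part that bears rest_slot alone.

How it is judged:
By the outcome, as a careful person would: the job done as asked, in the order asked, and still so for the second after the job is handed in, with the robot touching nothing.
It also fails if it takes over 72 s, if anything falls off the work surface, if the arm or the gripper's body presses on something with over 40 N, if the wrist force passes 120 N, or if a joint passes its speed limit or range.

## Working session

There is one attempt and no reset: what is moved stays moved. The work goes in short steps, Python scripts to look and compute and a tool call to move; the robot and the scene stay as the last step left them, time stands still between calls to the robot, and variables do not carry over. Pictures are saved under pics/ and viewed, at most 10 in all, crops included, and the job is handed in when it is done.

Besides the shell and the picture viewer there is one more tool, called after "Request:" as name([rows], argument=value, ...), one row to a line, values as JSON. step_arm: Moves the arm, as the interface text tells. Its arguments: {"type":"object","properties":{"series":{"type":"array","items":{"type":"object","properties":{"gripper":{"type":"number"},"travel":{"type":"array","items":{"type":"number"}},"twist":{"type":"array","items":{"type":"number"}}}}}},"required":["series"]}

```bash
mkdir -p pics; ls; python3 - <<'E'
from rig import env
import cv2, numpy as np
for n in ("scene","top"):
    f=env.grab_frame(n); cv2.imwrite(f"pics/{n}0.png",f["color"][:,:,::-1])
    for t in ("spanner","reel","rest_slot"):
        print(n,t,[(np.round(d["at"],4).tolist(),round(d["p"],2)) for d in env.look_for(f,t)[:3]])
    for t in ("ring_centre","spanner_grip","rest_slot","spanner","reel"):
        print(n,"pt",t,[(np.round(d["at"],4).tolist(),round(d["p"],2)) for d in env.spot_point(f,t)[:3]])
s=env.observe(); print(s); print(env.tcp_to_grasp)
E
```

```text
pics
scene spanner []
scene reel [([0.5609, 0.1667, 0.018], 0.94)]
scene rest_slot [([0.4774, -0.3047, 0.0236], 0.84), ([0.3881, -0.1471, 0.0208], 0.81), ([0.5453, -0.1623, 0.0226], 0.56)]
scene pt ring_centre [([0.5246, 0.1638, 0.0706], 0.77)]
scene pt spanner_grip [([0.5259, -0.1716, 0.062], 0.91)]
scene pt rest_slot [([0.3789, -0.1485, 0.0211], 0.84), ([0.5211, -0.1789, 0.0201], 0.83), ([0.4695, -0.3127, 0.0204], 0.63)]
scene pt spanner [([0.5218, -0.1793, 0.0106], 0.72)]
scene pt reel [([0.5281, 0.1626, -0.0023], 0.91), ([0.7304, 0.0699, -0.0037], 0.58)]
top spanner [([0.5234, -0.1729, 0.0382], 0.75)]
top reel [([0.5243, 0.1503, 0.0548], 0.94)]
top rest_slot [([0.4705, -0.3109, 0.0219], 0.7), ([0.5149, -0.1747, 0.0201], 0.67), ([0.3807, -0.1545, 0.0203], 0.67)]
top pt ring_centre [([0.5287, 0.1649, 0.0635], 0.69)]
top pt spanner_grip [([0.5217, -0.1731, 0.021], 0.39)]
top pt rest_slot [([0.5184, -0.1718, 0.0188], 0.97), ([0.3804, -0.1529, 0.0196], 0.58)]
top pt spanner [([0.5252, -0.1768, 0.0097], 0.53), ([0.53, 0.1618, 0.0579], 0.33)]
top pt reel [([0.5281, 0.1627, -0.0038], 0.61)]
{'time': 0.9, 'qpos': array([-1.22259876e+00,  3.50651806e-01,  1.65180526e+00, -2.61236111e-05,
        1.13910130e+00, -8.45873757e-02]), 'qvel': array([-8.29538332e-05, -1.81816895e-04,  5.72187705e-04,  2.09693896e-05,
        9.71497221e-04, -4.91837831e-04]), 'joint_efforts': array([-5.26402400e-04, -5.06023622e+01, -2.91645062e+01, -1.36814706e-04,
        6.47596862e-04, -1.22236301e-05]), 'position': array([ 0.23068856, -0.49926438,  0.23131397]), 'tcp_rot': array([ 1.85551920e-05,  9.76677193e-01,  2.14712971e-01, -9.50745222e-06]), 'wrist_force': array([-0.25898549,  0.11802353, -0.38885662]), 'torque': array([ 0.01976071,  0.03270864, -0.02213399]), 'gripper_force': 0.0, 'opening': 0.08528610746997663}
0.0187
```

View images.

View pics/scene0.png

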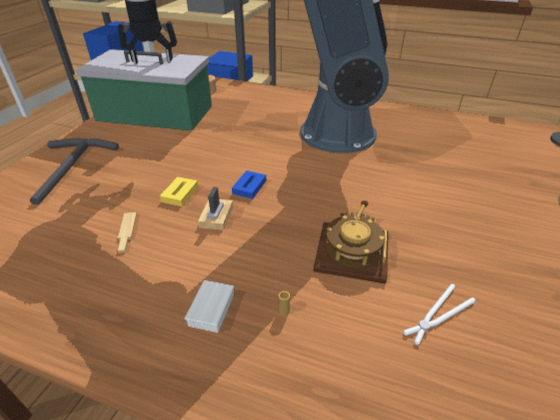

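View pics/top0.png

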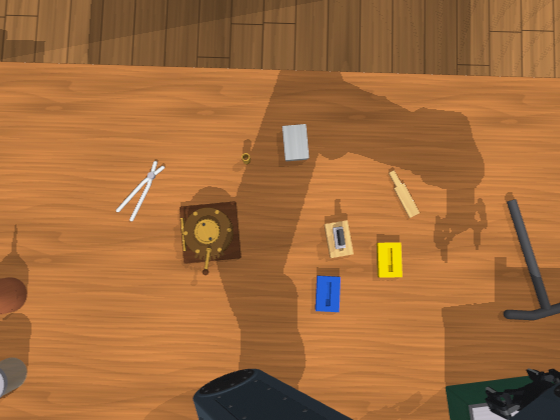

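Request:
step_arm([
  {"gripper":8.5,"travel":[4.0,4.6,1.0],"twist":[0,0,-0.04]},
  {"gripper":8.5,"travel":[4.0,4.6,1.0],"twist":[0,0,-0.04]},
  {"gripper":8.5,"travel":[4.0,4.6,1.0],"twist":[0,0,-0.04]},
  {"gripper":8.5,"travel":[4.0,4.6,1.0],"twist":[0,0,-0.04]},
  {"gripper":8.5,"travel":[4.0,4.6,1.0],"twist":[0,0,-0.04]},
  {"gripper":8.5,"travel":[4.0,4.6,1.0],"twist":[0,0,-0.04]},
  {"gripper":8.5,"travel":[4.0,4.6,1.0],"twist":[0,0,-0.04]},
  {"gripper":8.5,"travel":[0,0,0],"twist":[0,0,0]},
  {"gripper":8.5,"travel":[0,0,0],"twist":[0,0,0]},
])

```text
time: 2.02
position: [0.5104, -0.1774, 0.301]
tcp_rot: [-0.0, 0.997, 0.077, -0.0]
wrist_force: [0.0, -0.2, -0.4]
opening: 0.0852
gripper_force: 0.0
```

```bash
cat > h.py <<'E'
from rig import env
import cv2, numpy as np
from scipy.spatial.transform import Rotation as R
def pose():
    s=env.observe(); q=s["tcp_rot"]; T=np.eye(4)
    T[:3,:3]=R.from_quat([q[1],q[2],q[3],q[0]]).as_matrix(); T[:3,3]=s["position"]; return T,s
def wrist(name=None):
    T,s=pose(); f=env.grab_frame("wrist"); C=T@np.array(f["tool_from_camera"])
    if name: cv2.imwrite(f"pics/{name}.png",f["color"][:,:,::-1])
    return f,C,T
def to_plane(f,C,uv,z):
    uv=np.atleast_2d(uv).astype(float); K=np.array(f["intrinsics"])
    d=(np.c_[uv,np.ones(len(uv))]@np.linalg.inv(K).T)@C[:3,:3].T
    return C[:3,3]+d*((z-C[2,3])/d[:,2])[:,None]
def yaw(T): return np.arctan2(T[1,0],T[0,0])
E
python3 - <<'E'
from h import *
f,C,T=wrist("w1"); print(T.round(4),yaw(T)); print(f["intrinsics"],np.round(f["tool_from_camera"],4))
for t in ("spanner","rest_slot"):
    print(t,[(np.round(d["at"],4).tolist(),round(d["p"],2)) for d in env.spot_point(f,t)[:3]])
    for d in env.cut_out(f,t)[:3]:
        m=d["region"]; y,x=np.nonzero(m); print("cut",round(d["p"],2),m.sum(),cv2.minAreaRect(np.c_[x,y].astype(np.float32)))
print([(np.round(d["at"],4).tolist(),round(d["p"],2)) for d in env.spot_point(f,"spanner_grip")[:3]])
E
```

```text
[[ 9.882e-01  1.530e-01 -6.000e-04  5.104e-01]
 [ 1.530e-01 -9.882e-01 -0.000e+00 -1.774e-01]
 [-6.000e-04 -1.000e-04 -1.000e+00  3.010e-01]
 [ 0.000e+00  0.000e+00  0.000e+00  1.000e+00]] 0.15355335905771345
[[370.94486756   0.         277.86682811]
 [  0.         370.94486756 211.65291998]
 [  0.           0.           1.        ]] [[ 5.000e-04 -9.489e-01 -3.155e-01  8.130e-02]
 [ 1.000e+00  8.000e-04 -6.000e-04 -5.000e-04]
 [ 8.000e-04 -3.155e-01  9.489e-01 -1.421e-01]
 [ 0.000e+00  0.000e+00  0.000e+00  1.000e+00]]
spanner [([0.5258, -0.1776, 0.0098], 0.65)]
cut 0.98 1273 ((277.5, 152.0), (54.0, 25.0), 90.0)
rest_slot [([0.4745, -0.3085, 0.019], 0.82), ([0.5239, -0.178, 0.0157], 0.56), ([0.3764, -0.1491, 0.0204], 0.56)]
cut 0.9 3173 ((278.21466064453125, 151.15435791015625), (82.08633422851562, 54.520023345947266), 88.15238952636719)
cut 0.9 3429 ((240.95230102539062, 257.5650329589844), (50.63318634033203, 71.67024230957031), 9.688786506652832)
cut 0.71 3954 ((380.0675964355469, 208.59457397460938), (55.23805236816406, 76.7743148803711), 9.462323188781738)
[([0.5233, -0.1752, 0.0615], 0.8)]
```

View pics/w1.png

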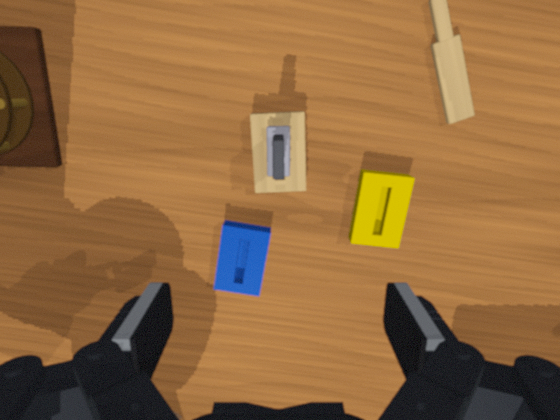

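```bash
cat >> h.py <<'E'
def rect(f,C,m,z):
    c=max(cv2.findContours(m.astype(np.uint8),0,2)[0],key=cv2.contourArea)[:,0,:]
    p=to_plane(f,C,c,z)[:,:2]; return cv2.minAreaRect((p*1000).astype(np.float32))
E
python3 - <<'E'
from h import *
f,C,T=wrist()
r=[d for d in env.cut_out(f,"rest_slot") if d["region"][150,262]][0]["region"]
s=env.cut_out(f,"spanner")[0]["region"]
print(rect(f,C,r,.02),rect(f,C,r|s,.02),rect(f,C,s,.03),yaw(T))
g=cv2.cvtColor(f["color"],cv2.COLOR_RGB2GRAY)
pt=f["color"][100:205,235:320]; cv2.imwrite("pics/w1c.png",cv2.resize(pt,None,fx=6,fy=5.5,interpolation=cv2.INTER_CUBIC)[:,:,::-1])
# red channel thresholds of pine: blade dark
m=(g<80); m[:110]=0;m[190:]=0;m[:,:262]=0;m[:,296:]=0
print(rect(f,C,m,.08), m.sum())
E
```

```text
((521.4702758789062, -175.60011291503906), (91.105712890625, 60.7021484375), 11.111056327819824) ((521.4702758789062, -175.60011291503906), (91.105712890625, 60.7021484375), 11.111056327819824) ((523.0874633789062, -174.11000061035156), (58.15212631225586, 24.8612003326416), 9.20482349395752) 0.15148791697633107
((545.7543334960938, -171.45925903320312), (4.7823638916015625, 8.729663848876953), 8.716878890991211) 56
```

View pics/w1c.png

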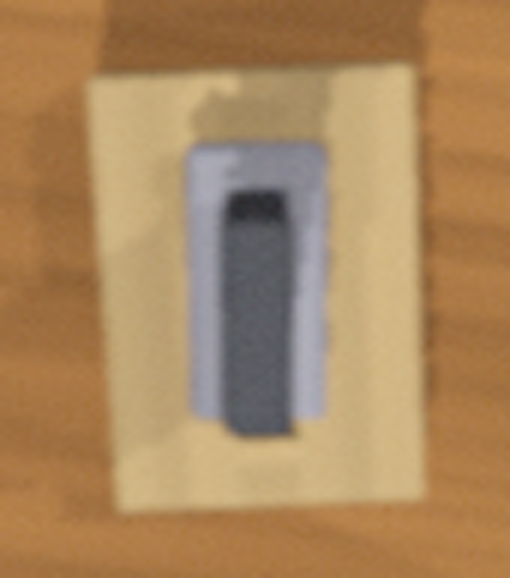

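Request:
step_arm([
  {"gripper":8.5,"travel":[0.34,0.07,-4.0],"twist":[0,0,0.0]},
  {"gripper":8.5,"travel":[0.34,0.07,-4.0],"twist":[0,0,0.0]},
  {"gripper":8.5,"travel":[0.34,0.07,-4.0],"twist":[0,0,0.0]},
  {"gripper":8.5,"travel":[0.34,0.07,-3.1],"twist":[0,0,0.0]},
  {"gripper":8.5,"travel":[0,0,0],"twist":[0,0,0.0]},
  {"gripper":8.5,"travel":[0,0,0],"twist":[0,0,0.0]},
])

```text
time: 3.22
position: [0.5248, -0.1748, 0.1516]
tcp_rot: [0.0, 0.997, 0.076, 0.001]
wrist_force: [-0.3, -0.1, 0.8]
opening: 0.0852
gripper_force: 0.0
```

```bash
python3 - <<'E'
from h import *
f,C,T=wrist("w2")
r=env.cut_out(f,"rest_slot"); s=env.cut_out(f,"spanner")
print(T[:3,3],yaw(T))
for d in s: print("sp",d["p"],rect(f,C,d["region"],.03))
for d in r: print("rest",d["p"],rect(f,C,d["region"],.02))
cv2.imwrite("pics/w2c.png",cv2.resize(f["color"][100:330,180:380],None,fx=2.6,fy=2.6,interpolation=cv2.INTER_CUBIC)[:,:,::-1])
E
```

```text
[ 0.52479647 -0.1747993   0.15157613] 0.15271830585001248
sp 0.75 ((518.166259765625, -175.68936157226562), (72.26109313964844, 26.367782592773438), 10.544562339782715)
rest 0.96 ((384.4158935546875, -149.77670288085938), (60.84897232055664, 103.94932556152344), 88.86158752441406)
rest 0.78 ((522.0401611328125, -175.3183135986328), (93.92181396484375, 61.21991729736328), 11.442668914794922)
rest 0.74 ((475.5057373046875, -304.5260314941406), (94.95006561279297, 68.90013122558594), 2.611767530441284)
```

View pics/w2c.png

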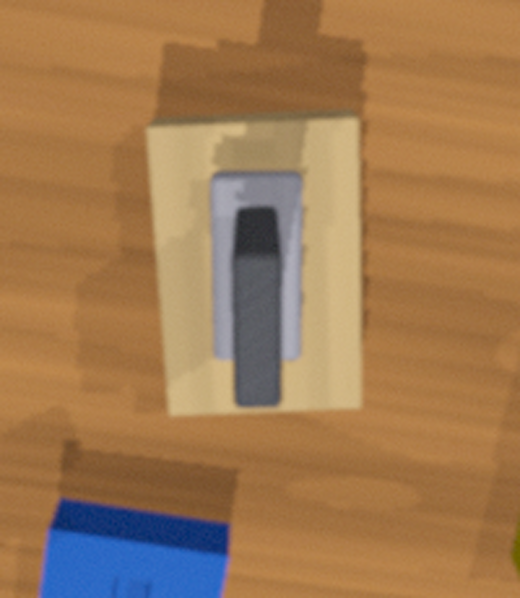

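```bash
python3 - <<'E'
from h import *
f,C,T=wrist()
a=np.array([[211,174],[301,173],[300,358],[214,358]])/2.6+[180,100]
b=np.array([[235,254],[281,254],[281,406],[236,406]])/2.6+[180,100]
r=np.array([[149,127],[359,117],[361,408],[169,415]])/2.6+[180,100]
for p,z in ((a,.03),(b,.08),(r,.02)):
    P=to_plane(f,C,p,z); L=(P-T[:3,3])@T[:3,:3]
    print(P.mean(0).round(4),"tool",(L.mean(0)*1000).round(1), (np.linalg.norm(P[0]-P[3])*1000).round(1),(np.linalg.norm(P[0]-P[1])*1000).round(1), [round(np.degrees(np.arctan2(*(d[:2][::-1]))),1) for d in (P[0]-P[3],P[1]-P[2])])
E
```

```text
[ 0.5252 -0.1748  0.03  ] tool [ 1.000e-01 -1.000e-01  1.217e+02] 55.0 24.9 [np.float64(8.9), np.float64(9.3)]
[ 0.5248 -0.1751  0.08  ] tool [-0.2  0.3 71.7] 38.5 10.6 [np.float64(8.8), np.float64(9.3)]
[ 0.5207 -0.1764  0.02  ] tool [ -4.6   0.8 131.7] 89.8 59.5 [np.float64(10.8), np.float64(11.1)]
```

Request:
step_arm([
  {"gripper":8.5,"travel":[0,0,-4.0],"twist":[0,0,0.005]},
  {"gripper":8.5,"travel":[0,0,-4.0],"twist":[0,0,0]},
  {"gripper":5,"travel":[0,0,-2.9],"twist":[0,0,0]},
  {"gripper":1.8,"travel":[0,0,0],"twist":[0,0,0]},
  {"gripper":1.8,"travel":[0,0,0],"twist":[0,0,0]},
  {"gripper":0.8,"travel":[0,0,0],"twist":[0,0,0]},
  {"gripper":0.5,"travel":[0,0,0],"twist":[0,0,0]},
  {"gripper":0.5,"travel":[0,0,0],"twist":[0,0,0]},
  {"gripper":0.5,"travel":[0,0,0],"twist":[0,0,0]},
])

```text
time: 4.55
position: [0.5251, -0.1748, 0.0428]
tcp_rot: [0.001, 0.997, 0.079, 0.001]
wrist_force: [-1.3, -0.6, 6.6]
opening: 0.0112
gripper_force: 58.6
```

Request:
step_arm([
  {"gripper":0.5,"travel":[0,0,0.8],"twist":[0,0,0]},
  {"gripper":0.5,"travel":[0,0,1.5],"twist":[0,0,0]},
  {"gripper":0.5,"travel":[0,0,4.0],"twist":[0,0,0]},
  {"gripper":0.5,"travel":[0,0.5,5.0],"twist":[0,0,0]},
  {"gripper":0.5,"travel":[-0.8,4,4.4],"twist":[0,0,0]},
  {"gripper":0.5,"travel":[-0.8,5.5,2],"twist":[0,0,0]},
  {"gripper":0.5,"travel":[-0.8,5.5,0],"twist":[0,0,0]},
  {"gripper":0.5,"travel":[-0.8,5.5,0],"twist":[0,0,0]},
  {"gripper":0.5,"travel":[-1,5.5,0],"twist":[0,0,0]},
  {"gripper":0.5,"travel":[-1.5,5.5,0],"twist":[0,0,0]},
  {"gripper":0.5,"travel":[0,1,0],"twist":[0,0,0]},
  {"gripper":0.5,"travel":[0,0,0],"twist":[0,0,0]},
])

```text
time: 6.05
position: [0.4673, 0.1557, 0.2189]
tcp_rot: [0.0, 0.997, 0.079, 0.0]
wrist_force: [0.6, 0.3, -2.8]
opening: 0.0113
gripper_force: 59.4
```

```bash
python3 - <<'E'
from h import *
f,C,T=wrist("w3")
s=env.observe(); print(T[:3,3],yaw(T),s["qpos"].round(3),s["wrist_force"],s["opening"])
for t in ("ring_centre","reel","spanner","hole_floor"):
    print("pt",t,[(np.round(d["at"],4).tolist(),round(d["p"],2)) for d in env.spot_point(f,t)[:3]])
E
```

```text
[0.46728502 0.15571771 0.2188972 ] 0.15910091974787968 [ 0.226  0.261  1.811 -0.     1.07   1.639] [-0.47012383  0.71868349 -3.57633855] 0.011224136926148175
pt ring_centre []
pt reel []
pt spanner [([0.4672, 0.1531, 0.1832], 0.86)]
pt hole_floor [([0.4696, 0.1544, 0.1857], 0.74)]
```

View pics/w3.png

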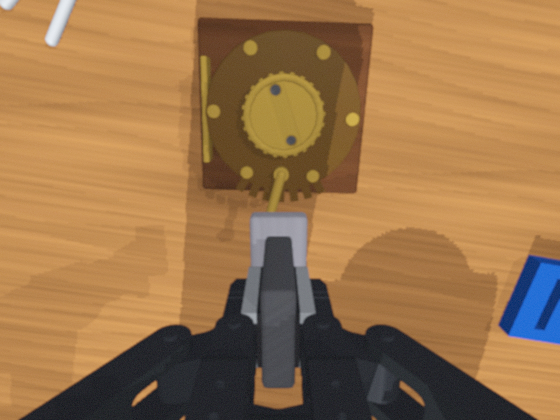

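```bash
python3 - <<'E'
from h import *
f,C,T=wrist()
g=cv2.cvtColor(f["color"],cv2.COLOR_RGB2GRAY).astype(float)
H=[]
for u,v in ((276,90),(291,140)):
    w=g[v-9:v+10,u-9:u+10]; wt=np.clip(np.median(w)-15-w,0,None); yy,xx=np.mgrid[v-9:v+10,u-9:u+10]
    H.append([(wt*xx).sum()/wt.sum(),(wt*yy).sum()/wt.sum()])
print(H)
P=to_plane(f,C,H,.068); d=P[0]-P[1]
print(P.round(4),"mid",P.mean(0).round(4),"dist",np.linalg.norm(d),"ang",np.arctan2(d[1],d[0]))
# ring rim circle fit
hsv=cv2.cvtColor(f["color"],cv2.COLOR_RGB2HSV); print(hsv[100,265],hsv[60,240],hsv[115,300])
c=cv2.HoughCircles(cv2.medianBlur(g.astype(np.uint8),3)[50:180,220:350],cv2.HOUGH_GRADIENT,1,100,param1=80,param2=15,minRadius=34,maxRadius=46)
print(c)
if c is not None:
    print(to_plane(f,C,c[0,:,:2]+[220,50],.069))
# pad edges: back edge at top (200,19)-(372,25); lower (204,188)-(357,192), z .015
Q=to_plane(f,C,[[200,19],[372,25],[357,192],[204,188]],.015); print(Q.mean(0), [np.arctan2(*(Q[i]-Q[j])[:2][::-1]) for i,j in ((0,3),(1,2))])
# spanner in hand
S=to_plane(f,C,[[250,213],[306,213]],T[2,3]-.0348+.022); print("sp",((S-T[:3,3])@T[:3,:3]*1000).round(1))
E
```

```text
[[np.float64(273.2029077117573), np.float64(89.19627054361568)], [np.float64(289.27992202729047), np.float64(140.02846003898637)]]
[[0.5466 0.1713 0.068 ]
 [0.5113 0.1531 0.068 ]] mid [0.5289 0.1622 0.068 ] dist 0.03967491330376192 ang 0.474756787013999
[ 22 162 176] [ 16 151 105] [ 22 157 175]
[[[61.5 63.5 40.6]]]
[[0.53020873 0.16234404 0.069     ]]
[0.52867906 0.16006036 0.015     ] [np.float64(0.11695434404580947), np.float64(0.13738852148851638)]
sp [[ 29.1 -12.9  12.8]
 [ 29.2  11.8  12.8]]
```

```bash
python3 - <<'E'
from h import *
f,C,T=wrist()
g=cv2.cvtColor(f["color"],cv2.COLOR_RGB2GRAY)
print(g[82:99,268:285]); 
for th in (75,90,105):
    m=(g<th).astype(np.uint8); m[:70]=0;m[156:]=0;m[:,:255]=0;m[:,310:]=0
    n,l,st,c=cv2.connectedComponentsWithStats(m)
    k=[i for i in range(1,n) if 15<st[i,4]<200]; print(th,[(c[i].round(2),st[i,4]) for i in k])
    if len(k)==2:
        P=to_plane(f,C,c[k],.068); d=P[0]-P[1]; print(P.mean(0).round(4),np.linalg.norm(d).round(4),np.arctan2(d[1],d[0]).round(3))
E
```

```text
[[132 125 128 121 124 125 128 128 132 135 137 140 143 140 142 142 143]
 [120 119 121 117 115 118 121 123 131 136 142 145 139 143 144 143 146]
 [123 121 116 110 104 100 101 108 114 126 136 140 140 142 142 143 147]
 [126 121 105  94  88  89  87  90 100 110 127 138 142 141 140 144 144]
 [125 109  94  87  79  80  81  80  88  99 116 135 139 141 140 142 145]
 [121 104  88  80  74  76  81  79  78  90 109 125 137 142 141 144 144]
 [116  98  84  79  76  81  78  79  81  80 104 122 134 140 141 140 143]
 [113  90  82  80  80  79  77  81  81  83  96 119 135 139 142 146 143]
 [115  96  87  87  85  81  80  77  77  84  98 121 133 141 142 140 142]
 [118  98  92  88  85  80  76  80  80  89 107 123 137 141 143 138 140]
 [125 109  98  91  83  80  78  79  80  95 117 131 140 144 141 142 142]
 [133 122 107  93  84  81  80  80  92 109 126 135 142 145 143 139 138]
 [140 130 124 109  99  93  91  96 109 119 131 140 144 143 140 141 138]
 [142 139 133 125 123 111 118 120 128 136 139 142 142 142 144 142 140]
 [141 138 138 139 136 131 130 134 139 139 142 141 140 144 144 142 141]
 [144 141 142 140 139 140 137 143 140 142 142 143 142 142 141 142 143]
 [141 142 139 141 141 140 143 141 142 144 143 141 141 141 142 142 143]]
75 [(array([258.87, 152.96]), np.int32(47))]
90 [(array([262.94,  72.95]), np.int32(124)), (array([300.3 ,  73.06]), np.int32(138)), (array([273.52,  89.02]), np.int32(56)), (array([289.5, 139.8]), np.int32(46)), (array([304.41, 152.27]), np.int32(71)), (array([259.71, 152.73]), np.int32(63))]
105 [(array([273.37,  89.06]), np.int32(83)), (array([289.4 , 140.04]), np.int32(68)), (array([303.99, 152.09]), np.int32(82)), (array([260.25, 152.62]), np.int32(73))]
```

Request:
step_arm([
  {"gripper":0.5,"travel":[2,0.2,0],"twist":[0,0,0.08]},
  {"gripper":0.5,"travel":[2.1,0.2,0],"twist":[0,0,0.08]},
  {"gripper":0.5,"travel":[2.03,0.17,-1],"twist":[0,0,0.08]},
  {"gripper":0.5,"travel":[0,0,-4],"twist":[0,0,0.076]},
  {"gripper":0.5,"travel":[0,0,-4],"twist":[0,0,0]},
  {"gripper":0.5,"travel":[0,0,-1.6],"twist":[0,0,0]},
  {"gripper":0.5,"travel":[0,0,0],"twist":[0,0,0]},
  {"gripper":0.5,"travel":[0,0,0],"twist":[0,0,0]},
])

```text
time: 7.4
position: [0.5295, 0.1614, 0.1138]
tcp_rot: [0.0, 0.972, 0.235, 0.001]
wrist_force: [0.5, 0.5, -2.2]
opening: 0.0114
gripper_force: 59.3
```

```bash
python3 - <<'E'
from h import *
f,C,T=wrist("w4")
s=env.observe(); print(T[:3,3].round(4),yaw(T),s["wrist_force"],s["torque"])
for n in("scene",):
    f=env.grab_frame(n); cv2.imwrite("pics/s4.png",cv2.resize(f["color"][170:290,290:420],None,fx=5,fy=5)[:,:,::-1])
E
```

```text
[0.5295 0.1614 0.1138] 0.4736536933681997 [-0.05347022 -0.1603993  -2.90621856] [ 0.06932439 -0.01934008  0.02839103]
```

View pics/w4.png

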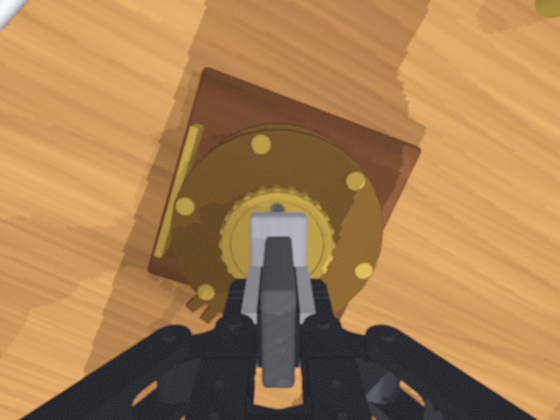

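```bash
python3 - <<'E'
from h import *
f,C,T=wrist()
g=cv2.cvtColor(f["color"],cv2.COLOR_RGB2GRAY)
print("col 278 v180..214",g[180:214,276:281].mean(1).astype(int))
print("row 209 u262..294",g[208:211,262:294].mean(0).astype(int))
print("row 238 l",g[236:240,214:246].mean(0).astype(int)); print("r",g[236:240,310:342].mean(0).astype(int))
for v in (185,187,190,203,205,207,209,213):
    for z in (.068,.070,T[2,3]-.0348+.022): print(v,z.round(3) if hasattr(z,'round') else z,((to_plane(f,C,[[278,v]],z)-T[:3,3])@T[:3,:3]*1000).round(1))
E
```

```text
col 278 v180..214 [ 90  87  89  90  95 104 110 112 123 141 144 138 143 161 169 168 166 162
 160 157 154 146 137 121 103  90  89  90  90  89  89 101 120 129]
row 209 u262..294 [145 145 145 144 143 145 144 136 122 113 104  99  94  91  90  90  90  89
  88  90  93 103 119 134 146 156 156 155 155 157 158 159]
row 238 l [ 78  77  76  78  77  79  90 105 124 135 140 139 140 139 139 136 130 128
 134 140 143 143 142 142 142 142 142 142 142 143 142 143]
r [159 158 158 158 158 159 158 158 159 157 159 151 139 137 144 151 152 154
 155 156 157 148 129 104  91  86  87  87  89  96 105 110]
185 0.068 [[33.7 -0.5 45.8]]
185 0.07 [[34.2 -0.5 43.8]]
185 0.101 [[42.  -0.5 12.9]]
187 0.068 [[32.6 -0.5 45.8]]
187 0.07 [[33.1 -0.5 43.8]]
187 0.101 [[41.1 -0.5 12.9]]
190 0.068 [[31.  -0.5 45.8]]
190 0.07 [[31.5 -0.5 43.8]]
190 0.101 [[39.8 -0.5 12.9]]
203 0.068 [[23.9 -0.5 45.8]]
203 0.07 [[24.5 -0.5 43.8]]
203 0.101 [[33.9 -0.5 12.9]]
205 0.068 [[22.7 -0.5 45.8]]
205 0.07 [[23.4 -0.5 43.8]]
205 0.101 [[33.  -0.5 12.9]]
207 0.068 [[21.6 -0.5 45.8]]
207 0.07 [[22.3 -0.5 43.8]]
207 0.101 [[32.1 -0.5 12.9]]
209 0.068 [[20.5 -0.5 45.8]]
209 0.07 [[21.2 -0.5 43.8]]
209 0.101 [[31.2 -0.5 12.9]]
213 0.068 [[18.3 -0.5 45.7]]
213 0.07 [[18.9 -0.5 43.7]]
213 0.101 [[29.3 -0.5 12.9]]
```

View pics/s4.png

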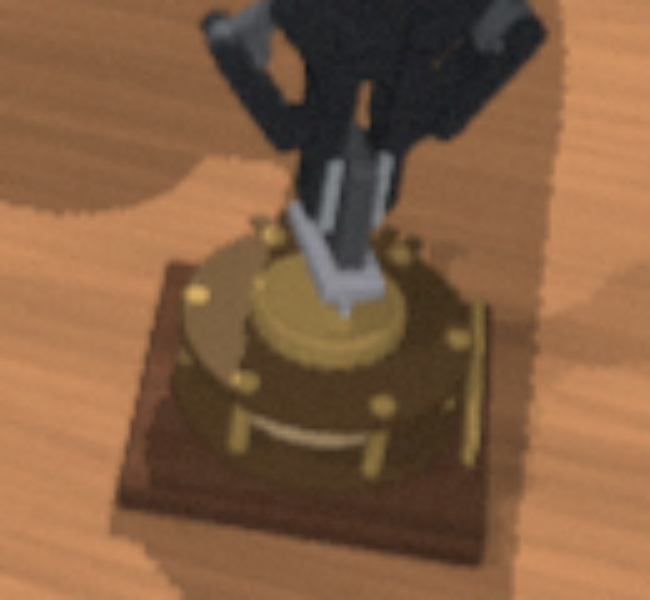

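Request:
step_arm([
  {"gripper":0.5,"travel":[-0.12,-0.03,-0.4],"twist":[0,0,0]},
  {"gripper":0.5,"travel":[0,0,-0.4],"twist":[0,0,0]},
  {"gripper":0.5,"travel":[0,0,-0.15],"twist":[0,0,0]},
  {"gripper":0.5,"travel":[0,0,-0.1],"twist":[0,0,0]},
  {"gripper":0.5,"travel":[0,0,-0.05],"twist":[0,0,0]},
  {"gripper":0.5,"travel":[0,0,0],"twist":[0,0,0]},
])

```text
time: 8.3
position: [0.5278, 0.1611, 0.1017]
tcp_rot: [-0.0, 0.972, 0.235, 0.001]
wrist_force: [2.3, 1.5, -3.2]
opening: 0.0112
gripper_force: 59.5
```

Request:
step_arm([
  {"gripper":0.5,"travel":[0,0,-0.05],"twist":[0,0,0]},
  {"gripper":0.5,"travel":[0,0,-0.05],"twist":[0,0,0]},
  {"gripper":0.5,"travel":[0,0,0],"twist":[0,0,0]},
])

```text
time: 8.68
position: [0.5279, 0.1611, 0.1004]
tcp_rot: [-0.0, 0.972, 0.235, 0.001]
wrist_force: [4.5, 2.8, -0.7]
opening: 0.0112
gripper_force: 59.6
```

Request:
step_arm([
  {"gripper":0.5,"travel":[0.06,0.03,0],"twist":[0,0,0]},
  {"gripper":0.5,"travel":[0,0,-0.05],"twist":[0,0,0]},
  {"gripper":0.5,"travel":[0,0,-0.05],"twist":[0,0,0]},
  {"gripper":0.5,"travel":[0,0,0],"twist":[0,0,0]},
])

```text
time: 9.18
position: [0.528, 0.1613, 0.0992]
tcp_rot: [-0.0, 0.972, 0.235, 0.0]
wrist_force: [3.3, 1.3, -1.4]
opening: 0.0113
gripper_force: 59.6
```

Request:
step_arm([
  {"gripper":0.5,"travel":[0.06,0.02,0],"twist":[0,0,0]},
  {"gripper":0.5,"travel":[0,0,-0.1],"twist":[0,0,0]},
  {"gripper":0.5,"travel":[0,0,-0.1],"twist":[0,0,0]},
  {"gripper":0.5,"travel":[0,0,0],"twist":[0,0,0]},
])

```text
time: 9.68
position: [0.5283, 0.1613, 0.097]
tcp_rot: [0.0, 0.972, 0.235, -0.0]
wrist_force: [1.2, 1.2, -4.0]
opening: 0.0114
gripper_force: 59.4
```

Request:
step_arm([
  {"gripper":0.5,"travel":[0.02,0.01,-0.1],"twist":[0,0,0]},
  {"gripper":0.5,"travel":[0,0,-0.08],"twist":[0,0,0]},
  {"gripper":0.5,"travel":[0,0,0],"twist":[0,0,0]},
  {"gripper":0.5,"travel":[0,0,0],"twist":[0,0,0]},
])

```text
time: 10.18
position: [0.5287, 0.1615, 0.0955]
tcp_rot: [0.0, 0.972, 0.235, -0.0]
wrist_force: [-0.3, 0.2, -1.9]
opening: 0.0109
gripper_force: 59.4
```

```bash
python3 - <<'E'
from h import *
T,s=pose(); print(T[:3,3].round(4),yaw(T),s["wrist_force"],s["torque"],s["qpos"].round(3))
E
```

```text
[0.5287 0.1615 0.0955] 0.4738275266487891 [-0.33198586  0.16058404 -1.85630835] [ 0.0303463  -0.08804046  0.01930556] [ 0.212  0.533  1.754 -0.     0.855  1.309]
```

Request:
step_arm([
  {"gripper":0.5,"travel":[0,0,0],"twist":[0,0,-0.04]},
  {"gripper":0.5,"travel":[-0.01,0.01,0],"twist":[0,0,-0.04]},
  {"gripper":0.5,"travel":[0,0,0],"twist":[0,0,-0.04]},
  {"gripper":0.5,"travel":[0,0,0],"twist":[0,0,-0.04]},
  {"gripper":0.5,"travel":[-0.01,0.01,0],"twist":[0,0,-0.04]},
])

```text
time: 10.8
position: [0.5287, 0.1617, 0.0955]
tcp_rot: [0.0, 0.991, 0.136, 0.0]
wrist_force: [1.1, -0.6, -3.6]
opening: 0.011
gripper_force: 59.4
```

```bash
cat > st.py <<'E'
from h import *
T,s=pose(); print(T[:3,3].round(4),"yaw",yaw(T).round(4),s["wrist_force"].round(2),s["torque"].round(3),round(s["opening"],4),s["time"])
E
python3 st.py
```

```text
[0.5287 0.1617 0.0955] yaw 0.2731 [ 1.06 -0.6  -3.63] [-0.046 -0.196  0.259] 0.011 10.8
```

Request:
step_arm([
  {"gripper":0.5,"travel":[0,0,0],"twist":[0,0,-0.04]},
  {"gripper":0.5,"travel":[0,0,0],"twist":[0,0,-0.04]},
  {"gripper":0.5,"travel":[0,0,0],"twist":[0,0,-0.04]},
  {"gripper":0.5,"travel":[0,0,0],"twist":[0,0,-0.04]},
  {"gripper":0.5,"travel":[-0.01,0.01,0],"twist":[0,0,-0.04]},
])

```text
time: 11.42
position: [0.5287, 0.1617, 0.0955]
tcp_rot: [0.0, 0.999, 0.037, 0.0]
wrist_force: [1.5, -1.3, -3.5]
opening: 0.0112
gripper_force: 59.3
```

```bash
python3 st.py
```

```text
[0.5287 0.1617 0.0955] yaw 0.0731 [ 1.49 -1.34 -3.49] [-0.161 -0.293  0.229] 0.0112 11.425
```

Request:
step_arm([
  {"gripper":0.5,"travel":[0,0,0],"twist":[0,0,-0.015]},
  {"gripper":0.5,"travel":[0,0,0],"twist":[0,0,-0.015]},
  {"gripper":0.5,"travel":[0,0,0],"twist":[0,0,-0.015]},
])

```text
time: 11.8
position: [0.5287, 0.1618, 0.0955]
tcp_rot: [0.0, 1.0, 0.014, 0.0]
wrist_force: [2.4, -2.3, -4.2]
opening: 0.0113
gripper_force: 59.3
```

```bash
python3 st.py
```

```text
[0.5287 0.1618 0.0955] yaw 0.0284 [ 2.38 -2.3  -4.2 ] [-0.299 -0.504  0.251] 0.0113 11.8
```

Request:
step_arm([
  {"gripper":0.5,"travel":[0.02,-0.02,0],"twist":[0,0,-0.015]},
  {"gripper":0.5,"travel":[0,0,0],"twist":[0,0,-0.015]},
  {"gripper":0.5,"travel":[0,0,0],"twist":[0,0,-0.015]},
])

```text
time: 12.18
position: [0.5287, 0.1617, 0.0955]
tcp_rot: [-0.0, 1.0, -0.009, 0.0]
wrist_force: [1.6, -0.3, -4.6]
opening: 0.0114
gripper_force: 59.4
```

```bash
python3 st.py
```

```text
[0.5287 0.1617 0.0955] yaw -0.0171 [ 1.55 -0.33 -4.61] [-0.116 -0.367  0.276] 0.0114 12.175
```

Request:
step_arm([
  {"gripper":0.5,"travel":[0.01,-0.01,0],"twist":[0,0,-0.015]},
  {"gripper":0.5,"travel":[0,0,0],"twist":[0,0,-0.015]},
  {"gripper":0.5,"travel":[0,0,0],"twist":[0,0,-0.015]},
])

```text
time: 12.55
position: [0.5287, 0.1616, 0.0955]
tcp_rot: [-0.0, 1.0, -0.031, -0.0]
wrist_force: [1.0, 0.0, -3.1]
opening: 0.0116
gripper_force: 59.5
```

```bash
python3 st.py
```

```text
[0.5287 0.1616 0.0955] yaw -0.0622 [ 0.97  0.04 -3.14] [ 0.149 -0.23   0.258] 0.0116 12.55
```

Request:
step_arm([
  {"gripper":0.5,"travel":[0.01,0,0],"twist":[0,0,-0.015]},
  {"gripper":0.5,"travel":[0,0,0],"twist":[0,0,-0.015]},
  {"gripper":0.5,"travel":[0,0,0],"twist":[0,0,-0.015]},
])

```text
time: 12.92
position: [0.5288, 0.1616, 0.0955]
tcp_rot: [-0.0, 0.999, -0.054, -0.0]
wrist_force: [0.8, 0.8, -3.0]
opening: 0.0113
gripper_force: 59.6
```

```bash
python3 st.py
```

```text
[0.5288 0.1616 0.0955] yaw -0.1073 [ 0.82  0.83 -2.99] [ 0.195 -0.08   0.257] 0.0113 12.925
```

Request:
step_arm([
  {"gripper":0.5,"travel":[0,0,0],"twist":[0,0,-0.015]},
  {"gripper":0.5,"travel":[0,0,0],"twist":[0,0,-0.015]},
  {"gripper":0.5,"travel":[0,0,0],"twist":[0,0,-0.015]},
])

```text
time: 13.3
position: [0.5289, 0.1615, 0.0955]
tcp_rot: [-0.0, 0.997, -0.076, -0.0]
wrist_force: [-0.0, 1.1, -2.3]
opening: 0.0113
gripper_force: 59.6
```

```bash
python3 st.py
```

```text
[0.5289 0.1615 0.0955] yaw -0.1523 [-0.05  1.05 -2.32] [ 0.2   -0.012  0.298] 0.0113 13.3
```

Request:
step_arm([
  {"gripper":0.5,"travel":[0,0.01,0],"twist":[0,0,-0.015]},
  {"gripper":0.5,"travel":[0,0,0],"twist":[0,0,-0.015]},
  {"gripper":0.5,"travel":[0,0,0],"twist":[0,0,-0.015]},
])

```text
time: 13.68
position: [0.5289, 0.1616, 0.0955]
tcp_rot: [0.0, 0.995, -0.098, -0.0]
wrist_force: [0.0, 0.3, -1.3]
opening: 0.0115
gripper_force: 59.6
```

```bash
python3 st.py
```

```text
[0.5289 0.1616 0.0955] yaw -0.1972 [ 0.02  0.3  -1.33] [-0.072  0.029  0.26 ] 0.0115 13.675
```

Request:
step_arm([
  {"gripper":0.5,"travel":[0,0,0],"twist":[0,0,-0.015]},
  {"gripper":0.5,"travel":[0,0,0],"twist":[0,0,-0.015]},
  {"gripper":0.5,"travel":[0,0,0],"twist":[0,0,-0.015]},
])

```text
time: 14.05
position: [0.5289, 0.1616, 0.0955]
tcp_rot: [0.0, 0.993, -0.121, -0.0]
wrist_force: [-0.9, -0.1, -1.4]
opening: 0.0112
gripper_force: 59.6
```

```bash
python3 st.py
```

```text
[0.5289 0.1616 0.0955] yaw -0.2422 [-0.91 -0.09 -1.42] [-0.159  0.102  0.229] 0.0112 14.05
```

Request:
step_arm([
  {"gripper":0.5,"travel":[0,0,0],"twist":[0,0,-0.015]},
  {"gripper":0.5,"travel":[0,0,0],"twist":[0,0,-0.015]},
  {"gripper":0.5,"travel":[0,0,0],"twist":[0,0,-0.015]},
])

```text
time: 14.42
position: [0.5289, 0.1616, 0.0955]
tcp_rot: [0.0, 0.99, -0.143, -0.0]
wrist_force: [-0.8, -1.6, -1.9]
opening: 0.0112
gripper_force: 59.6
```

```bash
python3 st.py
```

```text
[0.5289 0.1616 0.0955] yaw -0.2872 [-0.77 -1.64 -1.92] [-0.282  0.093  0.22 ] 0.0112 14.425
```

Request:
step_arm([
  {"gripper":0.5,"travel":[0,-0.02,0],"twist":[0,0,-0.015]},
  {"gripper":0.5,"travel":[0,0,0],"twist":[0,0,-0.015]},
  {"gripper":0.5,"travel":[0,0,0],"twist":[0,0,-0.015]},
])

```text
time: 14.8
position: [0.5289, 0.1615, 0.0955]
tcp_rot: [-0.0, 0.986, -0.165, -0.0]
wrist_force: [-0.4, 0.3, -1.6]
opening: 0.0114
gripper_force: 59.6
```

```bash
python3 st.py
```

```text
[0.5289 0.1615 0.0955] yaw -0.3322 [-0.35  0.26 -1.59] [-0.037  0.03   0.247] 0.0114 14.8
```

Request:
step_arm([
  {"gripper":0.5,"travel":[0,0,0],"twist":[0,0,-0.015]},
  {"gripper":0.5,"travel":[0,0,0],"twist":[0,0,-0.015]},
  {"gripper":0.5,"travel":[0,0,0],"twist":[0,0,-0.015]},
])

```text
time: 15.18
position: [0.5289, 0.1615, 0.0955]
tcp_rot: [-0.0, 0.982, -0.188, 0.0]
wrist_force: [-1.0, -0.5, -1.2]
opening: 0.0111
gripper_force: 59.6
```

```bash
python3 st.py
```

```text
[0.5289 0.1615 0.0955] yaw -0.3772 [-0.96 -0.47 -1.21] [-0.012  0.069  0.308] 0.0111 15.175
```

Request:
step_arm([
  {"gripper":0.5,"travel":[0,0,0],"twist":[0,0,-0.01]},
  {"gripper":0.5,"travel":[0,0,0],"twist":[0,0,-0.01]},
])

```text
time: 15.42
position: [0.5289, 0.1614, 0.0955]
tcp_rot: [0.0, 0.98, -0.197, -0.0]
wrist_force: [-1.1, 0.7, -1.8]
opening: 0.0114
gripper_force: 59.6
```

```bash
python3 st.py
```

```text
[0.5289 0.1614 0.0955] yaw -0.3968 [-1.11  0.66 -1.78] [0.076 0.048 0.266] 0.0114 15.425
```

Request:
step_arm([
  {"gripper":0.5,"travel":[0,0,0],"twist":[0,0,-0.015]},
  {"gripper":0.5,"travel":[0,0,0],"twist":[0,0,-0.015]},
])

```text
time: 15.68
position: [0.5289, 0.1614, 0.0955]
tcp_rot: [0.0, 0.977, -0.212, -0.0]
wrist_force: [0.4, -0.2, -2.0]
opening: 0.0115
gripper_force: 59.6
```

```bash
python3 st.py
```

```text
[0.5289 0.1614 0.0955] yaw -0.4272 [ 0.41 -0.24 -2.01] [0.008 0.099 0.275] 0.0115 15.675
```

Request:
step_arm([
  {"gripper":0.5,"travel":[0,0,0],"twist":[0,0,-0.01]},
  {"gripper":0.5,"travel":[0,0,0],"twist":[0,0,-0.01]},
])

```text
time: 15.92
position: [0.5289, 0.1614, 0.0955]
tcp_rot: [0.0, 0.975, -0.222, -0.0]
wrist_force: [-1.0, 0.5, -2.7]
opening: 0.0112
gripper_force: 59.5
```

```bash
python3 st.py
```

```text
[0.5289 0.1614 0.0955] yaw -0.4469 [-1.    0.51 -2.75] [0.042 0.163 0.2  ] 0.0112 15.925
```

Request:
step_arm([
  {"gripper":0.5,"travel":[0,0,0],"twist":[0,0,-0.01]},
  {"gripper":0.5,"travel":[0,0,0],"twist":[0,0,-0.01]},
])

```text
time: 16.18
position: [0.5289, 0.1614, 0.0955]
tcp_rot: [0.0, 0.973, -0.231, -0.0]
wrist_force: [0.8, 0.2, -2.4]
opening: 0.0113
gripper_force: 59.5
```

```bash
python3 st.py
```

```text
[0.5289 0.1614 0.0955] yaw -0.4668 [ 0.76  0.22 -2.41] [0.031 0.14  0.266] 0.0113 16.175
```

Request:
step_arm([
  {"gripper":0.5,"travel":[0,0,0],"twist":[0,0,-0.01]},
  {"gripper":0.5,"travel":[0,0,0],"twist":[0,0,-0.01]},
])

```text
time: 16.42
position: [0.5289, 0.1614, 0.0955]
tcp_rot: [0.0, 0.971, -0.241, 0.0]
wrist_force: [-2.2, 0.0, -2.1]
opening: 0.0109
gripper_force: 59.8
```

```bash
python3 st.py
```

```text
[0.5289 0.1614 0.0955] yaw -0.4865 [-2.17  0.   -2.11] [-0.011  0.081  0.505] 0.0109 16.425
```

Request:
step_arm([
  {"gripper":0.5,"travel":[0,0,0],"twist":[0,0,-0.007]},
  {"gripper":0.5,"travel":[0,0,0],"twist":[0,0,0]},
])

```text
time: 16.68
position: [0.5289, 0.1614, 0.0955]
tcp_rot: [0.0, 0.97, -0.244, 0.0]
wrist_force: [-1.2, -0.1, -2.8]
opening: 0.0112
gripper_force: 59.9
```

```bash
python3 st.py
```

```text
[0.5289 0.1614 0.0955] yaw -0.493 [-1.21 -0.13 -2.82] [-0.08   0.086  0.611] 0.0112 16.675
```

Request:
step_arm([
  {"gripper":0.5,"travel":[0,0,0],"twist":[0,0,0.03]},
  {"gripper":0.5,"travel":[0,0,0],"twist":[0,0,0.03]},
  {"gripper":0.5,"travel":[0,0,0],"twist":[0,0,0]},
])

```text
time: 17.05
position: [0.529, 0.1614, 0.0955]
tcp_rot: [-0.0, 0.977, -0.215, 0.0]
wrist_force: [-0.6, -1.0, -2.5]
opening: 0.0111
gripper_force: 59.5
```

```bash
python3 st.py
```

```text
[0.529  0.1614 0.0955] yaw -0.4329 [-0.59 -1.   -2.52] [ 0.041  0.001 -0.039] 0.0111 17.05
```

Torque relaxed to about zero; lift out.

Request:
step_arm([
  {"gripper":0.5,"travel":[0,0,0.3],"twist":[0,0,0]},
  {"gripper":0.5,"travel":[0,0,0.4],"twist":[0,0,0]},
  {"gripper":0.5,"travel":[0,0,0.6],"twist":[0,0,0]},
  {"gripper":0.5,"travel":[0,0,3],"twist":[0,0,0]},
  {"gripper":0.5,"travel":[0,0,4],"twist":[0,0,0]},
  {"gripper":0.5,"travel":[0,0,4],"twist":[0,0,0]},
  {"gripper":0.5,"travel":[-6.1,-0.6,0],"twist":[0,0,0.1]},
  {"gripper":0.5,"travel":[0,0,0],"twist":[0,0,0.1]},
  {"gripper":0.5,"travel":[0,0,0],"twist":[0,0,0.1]},
  {"gripper":0.5,"travel":[0,0,0],"twist":[0,0,0.1]},
  {"gripper":0.5,"travel":[0,0,0],"twist":[0,0,0.1]},
  {"gripper":0.5,"travel":[0,0,0],"twist":[0,0,0.092]},
])

```text
time: 18.55
position: [0.4679, 0.1554, 0.2189]
tcp_rot: [-0.0, 0.997, 0.081, 0.0]
wrist_force: [0.1, -0.5, -2.5]
opening: 0.0114
gripper_force: 59.6
```

Request:
step_arm([
  {"gripper":0.5,"travel":[0,0,0],"twist":[0,0,0]},
  {"gripper":0.5,"travel":[0,0,0],"twist":[0,0,0]},
])

```text
time: 18.8
position: [0.4679, 0.1554, 0.2187]
tcp_rot: [0.0, 0.997, 0.078, 0.0]
wrist_force: [1.2, 0.2, -3.2]
opening: 0.0114
gripper_force: 59.6
```

```bash
python3 st.py; python3 - <<'E'
from h import *
f,C,T=wrist("w5")
g=cv2.cvtColor(f["color"],cv2.COLOR_RGB2GRAY)
for th in (90,105):
    m=(g<th).astype(np.uint8); m[:70]=0;m[160:]=0;m[:,:245]=0;m[:,320:]=0
    n,l,st,c=cv2.connectedComponentsWithStats(m)
    print(th,[(c[i].round(1),st[i,4]) for i in range(1,n) if 15<st[i,4]<250])
E
```

```text
[0.4679 0.1554 0.2187] yaw 0.1568 [ 1.24  0.2  -3.21] [-0.019 -0.004 -0.043] 0.0114 18.8
90 [(array([296.7,  92.8]), np.int32(60)), (array([269. , 137.9]), np.int32(44))]
105 [(array([296.8,  92.8]), np.int32(82)), (array([269. , 137.9]), np.int32(68))]
```

View pics/w5.png

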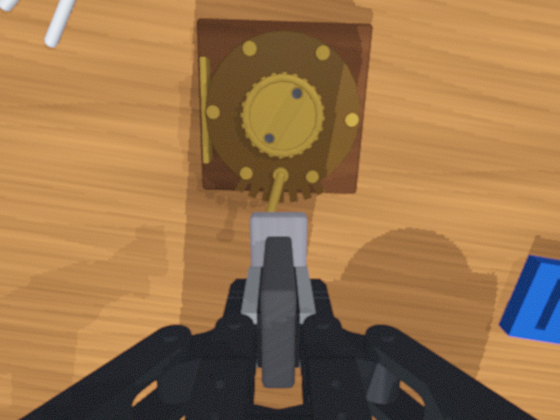

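Request:
step_arm([
  {"gripper":0.5,"travel":[0.9,-5.5,0],"twist":[0,0,0]},
  {"gripper":0.5,"travel":[0.9,-5.5,0],"twist":[0,0,0]},
  {"gripper":0.5,"travel":[0.9,-5.5,0],"twist":[0,0,0]},
  {"gripper":0.5,"travel":[0.9,-5.5,0],"twist":[0,0,0]},
  {"gripper":0.5,"travel":[0.9,-5.5,-1],"twist":[0,0,0]},
  {"gripper":0.5,"travel":[0.9,-4.5,-3],"twist":[0,0,0]},
  {"gripper":0.5,"travel":[0.32,-1.02,-4],"twist":[0,0,0]},
  {"gripper":0.5,"travel":[0,0,-4],"twist":[0,0,0]},
  {"gripper":0.5,"travel":[0,0,-3.4],"twist":[0,0,0]},
  {"gripper":0.5,"travel":[0,0,0],"twist":[0,0,0]},
  {"gripper":0.5,"travel":[0,0,0],"twist":[0,0,0]},
])

```text
time: 20.23
position: [0.5259, -0.175, 0.0658]
tcp_rot: [0.0, 0.997, 0.079, 0.001]
wrist_force: [1.1, 0.4, -2.8]
opening: 0.0115
gripper_force: 59.9
```

```bash
python3 st.py
```

```text
[ 0.5259 -0.175   0.0658] yaw 0.1584 [ 1.11  0.45 -2.79] [-0.031 -0.006  0.027] 0.0115 20.225
```

Request:
step_arm([
  {"gripper":0.5,"travel":[-0.08,0.02,0],"twist":[0,0,0]},
  {"gripper":0.5,"travel":[0,0,-0.5],"twist":[0,0,0]},
  {"gripper":0.5,"travel":[0,0,-0.5],"twist":[0,0,0]},
  {"gripper":0.5,"travel":[0,0,-0.5],"twist":[0,0,0]},
  {"gripper":0.5,"travel":[0,0,-0.5],"twist":[0,0,0]},
  {"gripper":0.5,"travel":[0,0,-0.2],"twist":[0,0,0]},
  {"gripper":0.5,"travel":[0,0,0],"twist":[0,0,0]},
])

```text
time: 21.1
position: [0.5241, -0.1746, 0.0429]
tcp_rot: [-0.0, 0.997, 0.079, -0.0]
wrist_force: [-3.3, 0.7, 5.3]
opening: 0.0114
gripper_force: 61.2
```

```bash
python3 st.py
```

```text
[ 0.5241 -0.1746  0.0429] yaw 0.1588 [-3.33  0.67  5.3 ] [0.206 0.62  0.03 ] 0.0114 21.1
```

Request:
step_arm([
  {"gripper":2.0,"travel":[0,0,0],"twist":[0,0,0]},
  {"gripper":4,"travel":[0,0,0],"twist":[0,0,0]},
  {"gripper":6,"travel":[0,0,0],"twist":[0,0,0]},
  {"gripper":8,"travel":[0,0,0],"twist":[0,0,0]},
  {"gripper":8,"travel":[0,0,0.5],"twist":[0,0,0]},
  {"gripper":8.5,"travel":[0,0,2],"twist":[0,0,0]},
  {"gripper":8.5,"travel":[0,0,4],"twist":[0,0,0]},
  {"gripper":8.5,"travel":[0,0,4.3],"twist":[0,0,0]},
  {"gripper":8.5,"travel":[0,0,0],"twist":[0,0,0]},
  {"gripper":8.5,"travel":[0,0,0],"twist":[0,0,0]},
])

```text
time: 22.35
position: [0.524, -0.1744, 0.1501]
tcp_rot: [-0.0, 0.997, 0.079, -0.0]
wrist_force: [0.3, 0.5, -1.3]
opening: 0.0849
gripper_force: 0.0
```

```bash
python3 st.py; python3 - <<'E'
from h import *
f,C,T=wrist()
cv2.imwrite("pics/w6.png",cv2.resize(f["color"][100:330,180:380],None,fx=2.6,fy=2.6,interpolation=cv2.INTER_CUBIC)[:,:,::-1])
E
```

```text
[ 0.524  -0.1744  0.1501] yaw 0.1589 [ 0.28  0.53 -1.32] [ 0.033  0.008 -0.072] 0.0849 22.35
```

View pics/w6.png

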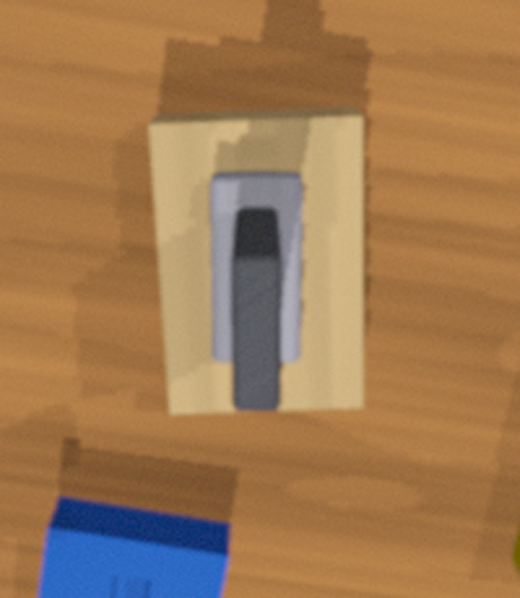

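The picture shows the spanner upright in the pine rest, with its crossbar at (211–301, 173–360) as before. The gripper is clear, so I'm handing in.

```bash
python3 -c "
from rig import env
print(env.sign_off())"
```

```text
the job is handed in; nothing more can be done
None
```

The lock ring is turned clockwise to its stop (twist rose to about 0.6 N m there, against the 1.2 N m limit), the spanner is back in its pine rest as found, and the job was handed in at about 22 s; no verdict came back.

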